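Repack the modelling kit tray

TASK

Repack the kit tray: stand the loose thread spool upright in the gap between the two spools in the rack without disturbing them, lay the drilling jig (the square block with holes, on the near part of the table) flat in the square pocket, and lay the sanding block flat in the oblong pocket. The plain square blank and the empty bobbin do not belong in the tray: leave them where they are.

Things in the scene. Friction and masses are not known exactly. Their poses are not given: they have to be found in the camera images.
- spool_rack: Fixed wooden insert 128 (its x) x 84 (its y) x 9 mm; three lie side by side in any order in a low steel tray (rim 15 mm high) on the robot's right. Origin: centre of underside, 3 mm above the table. This is the rack: central pocket 120 (x) x 52 (y) mm, 6 mm deep, floor 3 mm above the origin. Two spools stand 41 mm either side of its centre along x; the gap between them is 48 mm wide.
- jig_nest: Fixed wooden insert 128 (its x) x 84 (its y) x 9 mm; three lie side by side in any order in a low steel tray (rim 15 mm high) on the robot's right. Origin: centre of underside, 3 mm above the table. Its central pocket is square, 70 x 70 mm, 6 mm deep, its floor 3 mm above the origin; empty at the start.
- block_nest: Fixed wooden insert 128 (its x) x 84 (its y) x 9 mm; three lie side by side in any order in a low steel tray (rim 15 mm high) on the robot's right. Origin: centre of underside, 3 mm above the table. Its central pocket is oblong, 90 (along x) x 56 (along y) mm, 6 mm deep, its floor 3 mm above the origin; empty at the start.
- rack_spool_1_mid (a point): Wooden spool wound with tan rigging thread, flanges 34 mm across, 36 mm tall, standing upright; about 30 g. It stands loose in the rack, on the -x side of the gap. Must stay there. Point: its centre, half-way up; z up. 
- rack_spool_2_mid (a point): Wooden spool wound with tan rigging thread, flanges 34 mm across, 36 mm tall, standing upright; about 30 g. It stands loose in the rack, on the +x side of the gap. Must stay there. Point: its centre, half-way up; z up. 
- loose_spool_mid (a point): Wooden spool wound with tan rigging thread, flanges 34 mm across, 36 mm tall, standing upright; about 30 g. The same as those in the rack, but standing on the table outside the tray: the one to put in the gap. Point: its centre, half-way up; z up. 
- drill_jig_mid (a point): Drilling jig: square wooden block 50 x 50 x 20 mm with six dark holes in its top, lying flat on the table; about 50 g. Point: its centre, half-way up; z up. x and y along its sides. (A fixed wire basket of tools, 130 mm high, stands between the left and right parts of the work: carry things over it.)
- sanding_block_mid (a point): Sanding block: oblong cork-coloured block 36 (its x) x 70 (its y) x 26 mm, lying flat on the table; about 50 g. Point: its centre, half-way up; z up. 
- plain_blank_mid (a point): Look-alike of the jig: plain square wooden blank 50 x 50 x 20 mm without holes, lying flat on the table. Must be left alone. Point: its centre, half-way up; z up. 
- empty_bobbin_mid (a point): Look-alike of the spool: empty wooden bobbin without thread, wider and lower, flanges 46 mm across, 28 mm tall, with a dark bore in its top, standing on the table. Must be left alone. Point: its centre, half-way up; z up. 
There are look-alikes about, which are no part of the job. Leave any orange look-alike of the part that bears plain_blank_mid alone.

How it is judged:
By the outcome, as a careful person would: the job done as asked, in the order asked, and still so for the second after the job is handed in, with the robot touching nothing.
It also fails if it takes over 109 s, if anything falls off the work surface, if the arm or the gripper's body presses on something with over 40 N, if the wrist force passes 120 N, or if a joint passes its speed limit or range.

ROBOT

A 6-joint arm with a two-finger parallel gripper is mounted at the origin on a cart in front of the work surface, level with it; the furniture and walls round the work are solid. World frame = base frame: x ahead of the robot, y to its left, z up, the work surface at z = 0. Lengths are in m, angles in rad, forces in N, time in s.
With the tool pointing down it reaches from about 0.3 to 0.775 m from the base axis. Payload 14.6 kg.
Tool frame: the origin (TCP) lies at the very end of the fingers, on their centre line; the grasp point (between the pads) lies 19 mm behind it; z points along the fingers, y is the line along which they close (so a half turn about z gives the same grasp; the last joint's range is limited). The gripper opens to 94 mm and grips with 3 to 60 N. Pads are 16 mm wide; open, the fingers measure 119 mm over their backs; the gripper's body (75 mm by 177 mm) begins 78 mm behind the grasp point.
Start: joints at [1.202, 0.3, 1.521, -0, 1.321, -0.067], TCP at [0.163, 0.525, 0.205] pointing down, gripper open.
Joint ranges: [-3.03, 3.03], [-0.79, 2.21], [0.23, 2.52], [-1.04, 4.18], [0, 3.07], [-2.55, 2.55]. Speed limits (rad/s): [2.22, 2.22, 2.57, 3.14, 3.14, 3.14].

INTERFACE

Orientations are given as [roll, pitch, yaw] about the fixed x, y, z axes, in that order (R = Rz(yaw) Ry(pitch) Rx(roll)).
In Python, from station import * gives the robot as it stands.
- The arm moves only by the tool jog_arm, never from a script. Its argument "rows" is a list of rows, each a list of 3 entries, a list of its own where there are three numbers: the shift along the tool's x, y, z in m, then the turn about the tool's z in degrees, then the finger opening in m, from 0 to 0.094. A call has 1 to 12 rows; each row shifts and turns the commanded pose from where the row before left it, along the tool's axes as they then stand; what a row does not reach is not made up. A row lasts 1/12 s, in which the tool goes at most 41.7 mm and 7.16 degrees, less where a joint would pass 70% of its speed; a pose out of reach is approached as far as the arm can. A call is refused whole if a number of a shift passes 0.0417 or a number of a turn 7.16, either way. A call with a gripper value outside its range is refused whole. The fingers move at their own pace and stop on an object; "squeeze" is the grip in N (left out, the last holds). Time passes only in rows, so rows that do not move let the fingers close. It gives the time, the measured TCP pose, the force, the opening and the grip force at its end, in the units of the state.
- get_obs(): the state, without advancing time (a new reading comes with each control period).
- camera(name): name is "scene" or "side" or "wrist"; returns a dict with "image" (384x512x3 uint8, red, green, blue), "range_z" (384x512 float32, m along the optical axis (not along the pixel's ray), 0 where there is no reading), "K" (3x3 intrinsics, pixels), "k1" (the pictures are not rectified: a ray, as slopes to the right and down, at radius r is drawn at 1 + k1 r^2 times it, then the intrinsics apply), "world_from_camera" (4x4, takes a point from camera to world coordinates); the wrist camera has in their place "T_tool_cam" (4x4, takes a point from camera to tool coordinates, whose origin is the TCP and whose axes are the flange's). Camera axes: x right, y up, looking along -z (the intrinsics and any distortion apply to the point x, -y, -z); pixel columns grow to the right and rows downward; lengths in m; the calibration is good to about 2 mm. A picture is of the moment at which its call begins: read the wrist's pose just before it.
- hand_in(): hands the job in; it is judged then, once.
Trained networks look in a picture, given as the dict that the camera call returned (one of the last four; its "shot" number tells which), for a name from the list of things; names that differ only in an ending like _2 or _b are one class to them, and where a whole thing is asked for, a point or a joint stands for the part that bears it (a point fixed in the world has none). Each returns a list of dicts, best first, with "p" (0 to 1); they miss things now and then, are a little off and sometimes report something else, mostly with a low value. They report only what shows in the picture. A call takes as long as a camera call. They do not tell look-alikes from the thing itself.
- search_frame(label, picture): "at" ([column, row] as shares, 0 to 1, of the picture: columns of its width, rows of its height, amid what is visible of it).
- spot_point(label, picture): "at" ([column, row] as shares, 0 to 1, of the picture: columns of its width, rows of its height: a listed point, or the origin of a listed thing).
The state is a dict: "time_s": time; "qpos": joint angles; "joint_vel": joint speeds; "tau": joint torques, N m; "ee_pos": TCP position; "eef_rot": TCP orientation; "force": force on the tool from outside, world axes, zero at the start; "moment": the same for the moment, N m; "grip_width": finger opening in m; "grip_force": force on a finger pad.
Only numpy, scipy, OpenCV 4.12 (cv2) and the standard library are available. Lean on these libraries where they do the work, as an engineer would, in place of code of your own. Each camera call takes 0.05 s, during which the arm holds its last target. There are 200 camera calls.

## Working session

There is one attempt and no reset: what is moved stays moved. The work goes in short steps, Python scripts to look and compute and a tool call to move; the robot and the scene stay as the last step left them, time stands still between calls to the robot, and variables do not carry over. Pictures are saved under pics/ and viewed, at most 14 in all, crops included, and the job is handed in when it is done.

Besides the shell and the picture viewer there is one more tool, called after ">>>" as a command line: name --argument value ..., lists and objects as JSON in quotes. jog_arm: Moves the arm, as the interface text tells. Its arguments: {"type":"object","properties":{"rows":{"type":"array","items":{"type":"array"}},"squeeze":{"type":"number"}},"required":["rows"]}

```bash
mkdir -p pics
cat > h.py <<'E'
from station import *
import numpy as np, cv2
from scipy.spatial.transform import Rotation as R
def tool():
    o=get_obs(); T=np.eye(4); T[:3,:3]=R.from_euler('xyz',o['eef_rot']).as_matrix(); T[:3,3]=o['ee_pos']; return T
def shot(name):
    T=tool(); c=camera(name)
    c['W']=np.array(c['world_from_camera']) if 'world_from_camera' in c else T@np.array(c['T_tool_cam'])
    return c
def ray(c,u,v):
    K=np.array(c['K']);d=np.array([(u-K[0,2])/K[0,0],(v-K[1,2])/K[1,1]]);s=d.copy()
    for _ in range(20): s=d/(1+c['k1']*(s@s))
    return np.array([s[0],-s[1],-1.])
def atz(c,u,v,z):
    r=c['W'][:3,:3]@ray(c,u,v);o=c['W'][:3,3];return o+r*(z-o[2])/r[2]
def atd(c,u,v):
    d=c['range_z'][int(v),int(u)];return (c['W']@np.append(ray(c,u,v)*d,1))[:3]
def cloud(c):
    h,w=c['range_z'].shape;K=np.array(c['K']);u,v=np.meshgrid(np.arange(w),np.arange(h))
    d=np.stack([(u-K[0,2])/K[0,0],(v-K[1,2])/K[1,1]],-1);s=d.copy()
    for _ in range(20): s=d/(1+c['k1']*(s**2).sum(-1,keepdims=True))
    z=c['range_z'];P=np.stack([s[...,0]*z,-s[...,1]*z,-z],-1)
    return P@c['W'][:3,:3].T+c['W'][:3,3]
def save(c,n): cv2.imwrite('pics/'+n+'.png',c['image'][:,:,::-1])
E
python3 - <<'E'
from h import *
np.set_printoptions(precision=3,suppress=True)
print({k:np.round(v,3) for k,v in get_obs().items()})
for n in ['scene','side']:
    c=shot(n);save(c,n+'0');print(n,c['W'][:3,3])
    for l in ['spool_rack','jig_nest','block_nest','rack_spool_1_mid','drill_jig_mid','sanding_block_mid','plain_blank_mid','empty_bobbin_mid']:
        for r in spot_point(l,c)[:4]:
            u,v=r['at'][0]*512,r['at'][1]*384
            z={'s':.018,'d':.01}.get(l[0],.01) if 'mid' in l else .003
            print(l,round(r['p'],2),int(u),int(v),'atd',atd(c,u,v),'z',atz(c,u,v,z)[:2])
E
```

```text
{'time_s': np.float64(0.0), 'qpos': array([ 1.202,  0.3  ,  1.522, -0.   ,  1.321, -0.067]), 'joint_vel': array([ 0.   , -0.001,  0.001,  0.002, -0.001,  0.   ]), 'tau': array([ -0.   , -53.181, -35.274,   0.071,   0.024,  -0.   ]), 'ee_pos': array([0.163, 0.525, 0.205]), 'eef_rot': array([-3.14, -0.  ,  2.84]), 'force': array([-0.917, -0.054, -0.244]), 'moment': array([ 0.017, -0.006, -0.   ]), 'grip_force': np.float64(0.0), 'grip_width': np.float64(0.094)}
scene [-0.091 -0.874  0.865]
spool_rack 0.82 312 225 atd [ 0.621 -0.2    0.001] z [ 0.62  -0.201]
spool_rack 0.72 331 240 atd [ 0.622 -0.291  0.008] z [ 0.626 -0.288]
jig_nest 0.93 332 242 atd [ 0.619 -0.299  0.004] z [ 0.62  -0.299]
block_nest 0.83 293 218 atd [ 0.588 -0.141  0.007] z [ 0.591 -0.138]
rack_spool_1_mid 0.57 302 227 atd [ 0.557 -0.221  0.04 ] z [ 0.58  -0.197]
rack_spool_1_mid 0.55 331 240 atd [ 0.622 -0.292  0.008] z [ 0.62  -0.293]
drill_jig_mid 0.84 294 281 atd [ 0.408 -0.366  0.019] z [ 0.413 -0.36 ]
sanding_block_mid 0.71 277 251 atd [ 0.433 -0.251  0.026] z [ 0.437 -0.245]
plain_blank_mid 0.79 227 238 atd [ 0
[... 595 characters left out ...]
 [ 0.601 -0.108  0.005] z [ 0.602 -0.105]
rack_spool_1_mid 0.66 201 162 atd [0.401 0.383 0.014] z [0.4   0.393]
rack_spool_1_mid 0.49 286 262 atd [ 0.584 -0.215  0.042] z [ 0.594 -0.177]
drill_jig_mid 0.78 209 334 atd [ 0.412 -0.377  0.02 ] z [ 0.411 -0.369]
sanding_block_mid 0.7 312 259 atd [ 0.644 -0.21   0.041] z [ 0.654 -0.183]
sanding_block_mid 0.67 215 286 atd [ 0.427 -0.261  0.028] z [ 0.428 -0.251]
plain_blank_mid 0.89 177 278 atd [ 0.346 -0.224  0.022] z [ 0.345 -0.21 ]
plain_blank_mid 0.82 180 244 atd [ 0.347 -0.102  0.02 ] z [ 0.346 -0.089]
plain_blank_mid 0.72 222 254 atd [ 0.446 -0.15   0.02 ] z [ 0.447 -0.137]
empty_bobbin_mid 0.6 197 160 atd [0.388 0.364 0.031] z [0.387 0.412]
```

View pics/scene0.png

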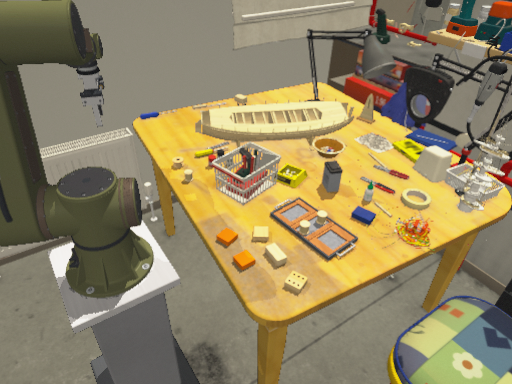

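View pics/side0.png

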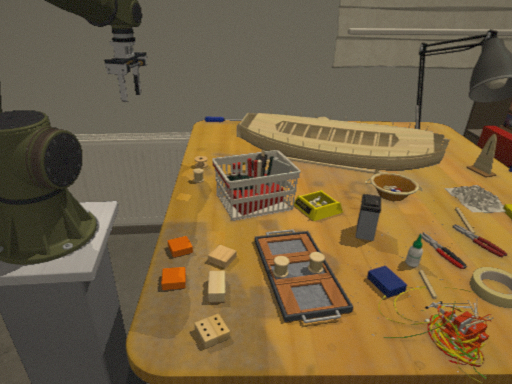

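The scene shows the tray running block_nest (far), rack, jig_nest (near). The loose spool is about (188,176), the bobbin about (178,162), the jig with holes (295,281), the sanding block (277,255), the plain blank (260,233), and two orange blanks.

Run:
```python
from h import *
np.set_printoptions(precision=3,suppress=True)
for n,pts in [('scene',[(187,173),(178,160),(187,177)]),('side',[(199,173),(201,159),(199,177)])]:
    c=shot(n)
    for p in pts: print(n,p,atd(c,*p))
    im=c['image'][130:200,140:260];cv2.imwrite(f'pics/{n}_crop.png',cv2.resize(im[:,:,::-1],None,fx=6,fy=6))
c=shot('wrist');print(c['T_tool_cam'],c['K'])
```

```text
scene (187, 173) [0.383 0.268 0.034]
scene (178, 160) [0.395 0.376 0.032]
scene (187, 177) [0.378 0.259 0.022]
side (199, 173) [0.392 0.261 0.034]
side (201, 159) [0.399 0.381 0.029]
side (199, 177) [0.392 0.258 0.021]
[[ 0.     0.969  0.248  0.072]
 [ 1.    -0.     0.001 -0.001]
 [ 0.001  0.248 -0.969 -0.179]
 [ 0.     0.     0.     1.   ]] [[282.259   0.    255.544]
 [  0.    282.259 187.633]
 [  0.      0.      1.   ]]
```

View pics/side_crop.png

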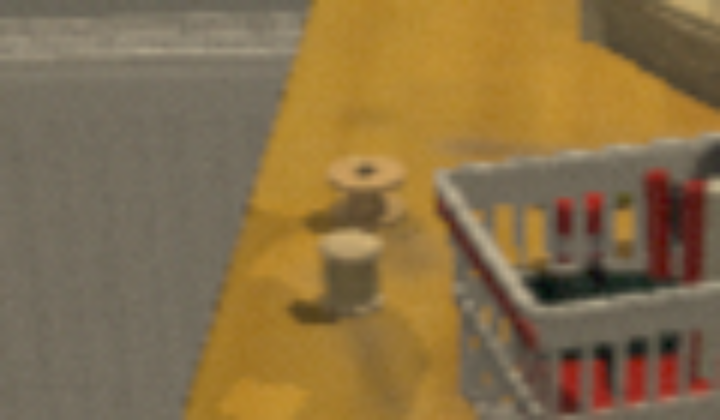

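The crop shows the plain-topped spool in front and the bobbin with the bore behind it. That puts the loose spool at about (0.388, 0.267) and the bobbin at about (0.397, 0.38).

>>> jog_arm --rows '[[[-0.029,-0.018,0],0,0.08],[[-0.029,-0.018,0],0,0.08],[[-0.029,-0.018,0],0,0.08],[[-0.029,-0.018,0],0,0.08],[[-0.029,-0.018,0],0,0.08],[[-0.029,-0.018,0],0,0.08],[[-0.029,-0.018,0],0,0.08],[[-0.029,-0.018,0],0,0.08],[[-0.029,-0.018,0],0,0.08],[[-0.03,-0.018,0],0,0.08],[[0,0,0],0,0.08],[[0,0,0],0,0.08]]' --squeeze 12

```text
time_s: 2.05
ee_pos: [0.3885, 0.2658, 0.2054]
eef_rot: [3.142, -0.0, 2.837]
force: [-0.5, 0.5, 0.4]
grip_width: 0.0799
grip_force: 0.0
```

```bash
cat >> h.py <<'E'
def rel(p,T=None):
    T=tool() if T is None else T
    return (np.linalg.inv(T)@np.append(p,1))[:3]
def comp(c,zlo,zhi,near,rad):
    P=cloud(c);m=(P[...,2]>zlo)&(P[...,2]<zhi)&(np.hypot(P[...,0]-near[0],P[...,1]-near[1])<rad)&(c['range_z']>0)
    Q=P[m][:,:2].astype(np.float32);return Q,cv2.minAreaRect(Q),cv2.minEnclosingCircle(Q),P[m][:,2]
np.set_printoptions(precision=4,suppress=True)
E
python3 - <<'E'
from h import *
c=shot('wrist');save(c,'w1');T=tool();o=get_obs();print(o['ee_pos'],o['eef_rot'],o['qpos'])
Q,r,ci,z=comp(c,.03,.045,(.388,.267),.04)
print(len(Q),r,ci,Q.mean(0),np.median(z))
print(rel([*ci[0],.01],T))
E
```

```text
[0.3879 0.2666 0.2054] [ 3.1415 -0.0002  2.8384] [ 0.5243  0.1223  1.7361  0.0002  1.2833 -0.7434]
563 ((0.38847607374191284, 0.2733859121799469), (0.032847922295331955, 0.03336797282099724), 74.16908264160156) ((0.3888947367668152, 0.2735513150691986), 0.017111537978053093) [0.3884 0.2737] 0.03571832312290646
[0.001  0.0069 0.1954]
```

View pics/w1.png

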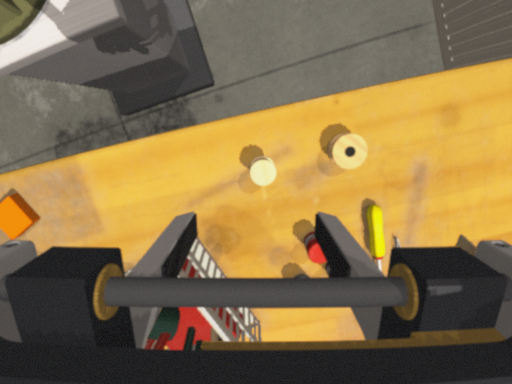

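Wrist view: spool at (263,171) with a measured radius of 17.1 mm, and the bobbin well clear at (348,150). The basket rim starts near (195,240), so I'll check its clearance to the gripper body.

Run:
```python
from h import *
T=tool()
for n in ['scene','side']:
    c=shot(n);P=cloud(c).reshape(-1,3)
    m=(P[:,2]>.08)&(P[:,2]<.15)&(P[:,0]>.38)&(P[:,0]<.65)&(P[:,1]>-.05)&(P[:,1]<.22)
    p=P[m]; q=(np.c_[p,np.ones(len(p))]@np.linalg.inv(T).T)[:,:3]
    if len(p): print(n,p.min(0),p.max(0),'near x',q[q[:,0].argmax()],p[q[:,0].argmax()],p[p[:,0].argmin()],p[p[:,1].argmax()])
    m=(P[:,2]>.003)&(P[:,2]<.08)&(np.hypot(P[:,0]-.389,P[:,1]-.2735)<.09); print(P[m].min(0),P[m].max(0))
    # tray: rack spools tops
    for nn in [(.585,-.2),(.65,-.2)]:
        Q,r,ci,z=comp(c,.038,.047,nn,.035); print(n,len(Q),ci,Q.mean(0) if len(Q) else 0)
```

```text
scene [0.4324 0.0047 0.08  ] [0.6492 0.2062 0.1499] near x [-0.0776 -0.098   0.0819] [0.4327 0.1499 0.1235] [0.4324 0.1489 0.1284] [0.6281 0.2062 0.1278]
[0.3183 0.1921 0.003 ] [0.4652 0.3599 0.0386]
scene 57 ((0.572511613368988, -0.2092977911233902), 0.018503693863749504) [ 0.5718 -0.2107]
scene 55 ((0.6549170017242432, -0.20360083878040314), 0.01937357522547245) [ 0.6533 -0.2031]
side [0.4362 0.0052 0.08  ] [0.6499 0.2078 0.1498] near x [-0.0777 -0.0839  0.0775] [0.437  0.1634 0.1279] [0.4362 0.1532 0.1104] [0.6322 0.2078 0.1293]
[0.3222 0.189  0.003 ] [0.4716 0.3498 0.04  ]
side 130 ((0.575395941734314, -0.20845875144004822), 0.017965635284781456) [ 0.5742 -0.2088]
side 122 ((0.6561861634254456, -0.2003505825996399), 0.01791205257177353) [ 0.6561 -0.2017]
```

>>> jog_arm --rows '[[[0.001,0.007,0.02],0,0.06],[[0,0,0.035],0,0.06],[[0,0,0.035],0,0.06],[[0,0,0.035],0,0.06],[[0,0,0.03],0,0.06],[[0,0,0.025],0,0.06],[[0,0,0.015],0,0.06],[[0,0,0],0,0.06],[[0,0,0],0,0.03],[[0,0,0],0,0.03],[[0,0,0],0,0.03],[[0,0,0],0,0.03]]' --squeeze 12

```text
time_s: 3.2
ee_pos: [0.3894, 0.2742, 0.0116]
eef_rot: [3.14, 0.001, 2.84]
force: [-0.5, -0.6, -0.4]
grip_width: 0.0367
grip_force: 0.0
```

>>> jog_arm --rows '[[[0,0,0],0,0.02],[[0,0,0],0,0.02],[[0,0,0],0,0.02],[[0,0,-0.01],0,0.02],[[0,0,-0.03],0,0.02],[[0,0,-0.04],0,0.02],[[0,0,-0.04],0,0.02],[[0,0,-0.04],0,0.02],[[0,0,-0.03],0,0.02],[[0,0,-0.01],0,0.02],[[0,0,0],0,0.02]]' --squeeze 15

```text
time_s: 4.12
ee_pos: [0.3896, 0.2741, 0.2132]
eef_rot: [3.138, 0.003, 2.84]
force: [-0.3, 0.2, -0.7]
grip_width: 0.031
grip_force: 15.0
```

>>> jog_arm --rows '[[[-0.012,-0.013,0],0,0.02],[[-0.024,-0.026,0],0,0.02],[[-0.026,-0.0285,0],0,0.02],[[-0.026,-0.0285,0],0,0.02],[[-0.026,-0.0285,0],0,0.02],[[-0.026,-0.0285,0],0,0.02],[[-0.026,-0.0285,0],0,0.02],[[-0.026,-0.0285,0],0,0.02],[[-0.026,-0.0285,0],0,0.02],[[-0.026,-0.0285,0],0,0.02],[[-0.026,-0.0285,0],0,0.02],[[-0.026,-0.0285,0],0,0.02]]'

```text
time_s: 5.12
ee_pos: [0.575, -0.1254, 0.2082]
eef_rot: [-3.141, -0.003, 2.84]
force: [1.0, -0.2, -0.5]
grip_width: 0.0307
grip_force: 15.0
```

>>> jog_arm --rows '[[[-0.026,-0.0285,0],0,0.02],[[-0.02,-0.024,0],0,0.02],[[-0.016,-0.015,0],0,0.02],[[0,0,0],-5.65,0.02],[[0,0,0],-5.65,0.02],[[0,0,0],-5.65,0.02],[[0,0,0],-5.65,0.02],[[0,0,0],0,0.02],[[0,0,0],0,0.02]]'

```text
time_s: 5.87
ee_pos: [0.6139, -0.2063, 0.2087]
eef_rot: [3.14, -0.002, -3.052]
force: [-0.3, -0.1, -0.3]
grip_width: 0.0307
grip_force: 15.0
```

Run:
```python
from h import *
c=shot('wrist');save(c,'w2');T=tool();o=get_obs();print(o['ee_pos'],o['eef_rot'],o['qpos'],o['grip_width'])
C=[]
for nn in [(.575,-.21),(.656,-.202)]:
    Q,r,ci,z=comp(c,.036,.048,nn,.035); print(len(Q),ci,Q.mean(0) if len(Q) else 0, np.median(z) if len(Q) else 0)
    C.append(ci[0])
C=np.array(C);d=C[1]-C[0];print('yaw',np.degrees(np.arctan2(d[1],d[0])),np.hypot(*d),C.mean(0),rel([*C.mean(0),.017],T), 'tooly',np.degrees(np.arctan2(T[1,1],T[0,1])))
for l in ['spool_rack','jig_nest','block_nest']:
    for r in spot_point(l,c)[:2]: print(l,r['p'],atz(c,r['at'][0]*512,r['at'][1]*384,.003))
```

```text
[ 0.614  -0.2063  0.2091] [ 3.1407 -0.0017 -3.0525] [-0.3807  0.5217  1.2035 -0.      1.4184 -2.0406] 0.03093347912742724
612 ((0.5737519860267639, -0.20875748991966248), 0.017014658078551292) [ 0.5736 -0.2088] 0.04179350871598239
20 ((0.6426284313201904, -0.20126788318157196), 0.01043538749217987) [ 0.6406 -0.2011] 0.040891159061154286
yaw 6.205944427594467 0.06928245755853084 [ 0.6082 -0.205 ] [0.0054 0.0017 0.1921] tooly 95.10681384785153
jig_nest 0.87 [ 0.6244 -0.2914  0.003 ]
block_nest 0.84 [ 0.6094 -0.1224  0.003 ]
```

View pics/w2.png

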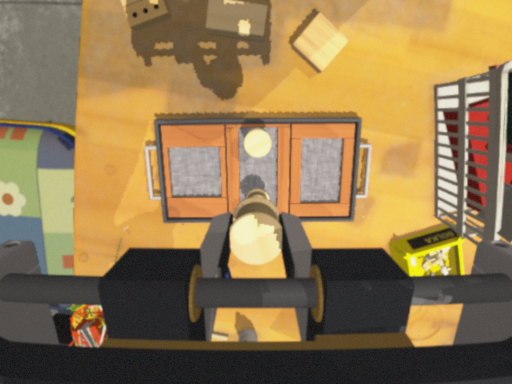

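The view shows the tray with block_nest on the right (pocket ~(320,170)), the rack in the middle and jig_nest on the left (~(195,172)). Rack spool 1 is at (257,142), and the held spool hides spool 2. I'll measure the held spool in the tool frame, and both pockets.

Run:
```python
from h import *
c=shot('wrist');T=tool();P=cloud(c)
q=(P-T[:3,3])@T[:3,:3]
m=(q[...,2]>-.034)&(q[...,2]<-.018)&(abs(q[...,0])<.03)&(abs(q[...,1])<.0165)
a=q[m];print('held',len(a),np.median(a[:,2]),a.min(0),a.max(0),cv2.minEnclosingCircle(a[:,:2].astype(np.float32)))
m=(q[...,2]>-.05)&(q[...,2]<.03)&(abs(q[...,0])<.03)&(abs(q[...,1])<.013)
a=q[m]
for lo in np.arange(-.05,.03,.008):
    b=a[(a[:,2]>=lo)&(a[:,2]<lo+.008)]
    if len(b): print(round(lo,3),len(b),b[:,0].min(),b[:,0].max(),b[:,1].min(),b[:,1].max())
hsv=cv2.cvtColor(c['image'],cv2.COLOR_RGB2HSV)
g=((hsv[...,1]<50)&(hsv[...,2]>60)).astype(np.uint8)
for nm,(u,v) in {'jig':(195,172),'block':(320,170)}.items():
    n,l,s,ce=cv2.connectedComponentsWithStats(g);k=l[v,u];ys,xs=np.where(l==k)
    W=np.array([atz(c,x,y,.006)[:2] for x,y in zip(xs,ys)],np.float32);r=cv2.minAreaRect(W);print(nm,s[k],r,W.mean(0))
```

```text
held 2442 -0.024220442819387514 [-0.0164 -0.0164 -0.034 ] [ 0.0177  0.0165 -0.0191] ((0.0007343137986026704, 0.00041228937334381044), 0.0186445452272892)
-0.034 1 0.009459761683067194 0.009459761683067194 -0.009623901777829817 -0.009623901777829817
-0.026 2075 -0.016384465734296406 0.017744209080244055 -0.012951540846428564 0.012925543344971438
-0.018 79 0.009897012828616943 0.01567333386184671 -0.011721791217570469 0.011022854025749072
-0.01 141 0.007378613743123511 0.015699534764272858 -0.012885736577969844 0.012674971812227523
-0.002 103 0.006252180925797807 0.015709671068610813 -0.012645203221297748 0.012756023914430018
0.006 231 0.005780356762556601 0.017736811528778346 -0.012950447644807942 0.012987156615305941
jig [ 170  147   51   49 2360] ((0.6246613264083862, -0.2900477945804596), (0.06782121956348419, 0.06832318007946014), 5.172175407409668) [ 0.6234 -0.2901]
block [ 301  138   42   63 2458] ((0.6066203713417053, -0.11748969554901123), (0.08731484413146973, 0.054598044604063034), 5.50512170791626) [ 0.6055 -0.1176]
```

>>> jog_arm --rows '[[[-0.0015,0.0015,0.02],0,0.02],[[0,0,0.03],0,0.02],[[0,0,0.03],0,0.02],[[0,0,0.03],0,0.02],[[0,0,0.03],0,0.02],[[0,0,0.015],0,0.02],[[0,0,0],0,0.02],[[0,0,0],0,0.02]]'

```text
time_s: 6.78
ee_pos: [0.6157, -0.2048, 0.0554]
eef_rot: [3.141, -0.001, -3.05]
force: [-0.1, 0.7, 0.8]
grip_width: 0.0303
grip_force: 15.0
```

Run:
```python
from h import *
o=get_obs();print(o['ee_pos'],o['force'])
a=shot('side');b=shot('scene')
A=cv2.resize(a['image'][205:305,240:340],None,fx=4,fy=4);B=cv2.resize(b['image'][180:280,260:360],None,fx=4,fy=4)
cv2.imwrite('pics/r1.png',np.hstack([A,B])[:,:,::-1])
for n,c in [('side',a),('scene',b)]:
  for nn in [(.575,-.209),(.656,-.201)]:
    Q,r,ci,z=comp(c,.036,.047,nn,.022); print(n,len(Q),ci,Q.mean(0))
```

```text
[ 0.6157 -0.2048  0.0554] [-0.1118  0.6673  0.7708]
side 138 ((0.5734249949455261, -0.2073683887720108), 0.01780000887811184) [ 0.5741 -0.2096]
side 128 ((0.6564692258834839, -0.19996052980422974), 0.017276253551244736) [ 0.6558 -0.2023]
scene 59 ((0.5717087388038635, -0.2094009667634964), 0.01627367176115513) [ 0.5713 -0.2101]
scene 21 ((0.6583685874938965, -0.20783115923404694), 0.01490858569741249) [ 0.6597 -0.2101]
```

View pics/r1.png

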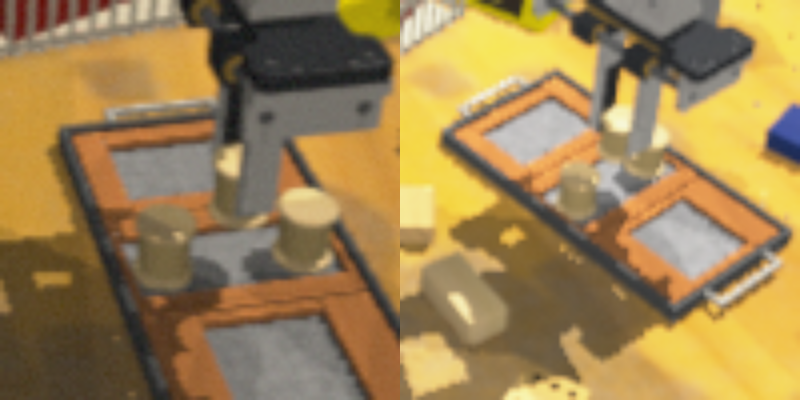

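The held spool hangs between the two rack spools, roughly centred, with clearance on both sides. Lowering.

>>> jog_arm --rows '[[[0,0,0.015],0,0.02],[[0,0,0.012],0,0.02],[[0,0,0.006],0,0.02],[[0,0,0.003],0,0.02],[[0,0,0.001],0,0.02],[[0,0,0],0,0.02]]'

```text
time_s: 7.38
ee_pos: [0.6159, -0.2049, 0.0187]
eef_rot: [-3.141, 0.0, -3.049]
force: [0.2, 1.0, 0.1]
grip_width: 0.0309
grip_force: 15.0
```

>>> jog_arm --rows '[[[0,0,0.001],0,0.02],[[0,0,0],0,0.03],[[0,0,0],0,0.034],[[0,0,0],0,0.04],[[0,0,0],0,0.05],[[0,0,0],0,0.056],[[0,0,0],0,0.056],[[0,0,-0.02],0,0.056],[[0,0,-0.03],0,0.056],[[0,0,-0.04],0,0.056],[[0,0,-0.04],0,0.07],[[0,0,-0.04],0,0.07]]'

```text
time_s: 8.38
ee_pos: [0.6154, -0.2047, 0.1894]
eef_rot: [3.141, -0.0, -3.049]
force: [0.1, -0.2, -0.3]
grip_width: 0.0657
grip_force: 0.0
```

Run:
```python
from h import *
c=shot('wrist');save(c,'w3');s=shot('scene');d=shot('side')
for nn in [(.574,-.209),(.6155,-.205),(.656,-.202)]:
    for n,k in [('w',c),('side',d)]:
        Q,r,ci,z=comp(k,.036,.048,nn,.021); print(n,len(Q),ci,np.median(z) if len(z) else 0)
for n,k in [('w',c),('scene',s),('side',d)]:
    for nm,nn,zz in [('jig',(.41,-.367),(.014,.026)),('sand',(.43,-.252),(.02,.032)),('blank',(.447,-.14),(.014,.026))]:
        Q,r,ci,z=comp(k,*zz,nn,.05); print(n,nm,len(Q),r)
print(get_obs()['qpos'])
```

```text
w 689 ((0.5737121105194092, -0.20863528549671173), 0.01713934913277626) 0.04175374781704111
side 138 ((0.5748707056045532, -0.20786820352077484), 0.0176941379904747) 0.042718632458874306
w 631 ((0.6152703166007996, -0.20568646490573883), 0.01721382886171341) 0.04174256904792861
side 134 ((0.61612868309021, -0.20510369539260864), 0.017651962116360664) 0.04273231979367281
w 583 ((0.6558603048324585, -0.20147280395030975), 0.01703452318906784) 0.04170256530238142
side 128 ((0.6563805341720581, -0.20054060220718384), 0.01715821959078312) 0.042837871823067974
w jig 653 ((0.4371187686920166, -0.3565150201320648), (0.0219147689640522, 0.05400950834155083), 3.5493805408477783)
w sand 1684 ((0.43281009793281555, -0.24693933129310608), (0.07164386659860611, 0.03074083849787712), 89.39151763916016)
w blank 2030 ((0.4466785490512848, -0.14307039976119995), (0.05068100988864899, 0.05093016475439072), 54.529319763183594)
scene jig 267 ((0.41575586795806885, -0.3626234531402588), (0.053893864154815674, 0.0506412498652935), 23.156028747558594)
scene sand 212 ((0.4274917542934418, -0.24722038209438324), (0.07214784622192383, 0.03701120242476463), 88.38803100585938)
scene blank 180 ((0.4453190565109253, -0.144124835729599), (0.05465298891067505, 0.0498589426279068), 55.748348236083984)
side jig 648 ((0.4167936146259308, -0.3605254590511322), (0.05047706514596939, 0.05207965523004532), 21.993133544921875)
side sand 421 ((0.4301101863384247, -0.24678555130958557), (0.06943689286708832, 0.034627944231033325), 86.7714614868164)
side blank 339 ((0.44722944498062134, -0.1420389711856842), (0.053009673953056335, 0.05244597792625427), 52.82005310058594)
[-0.3775  0.5334  1.2276  0.      1.3744 -2.041 ]
```

View pics/w3.png

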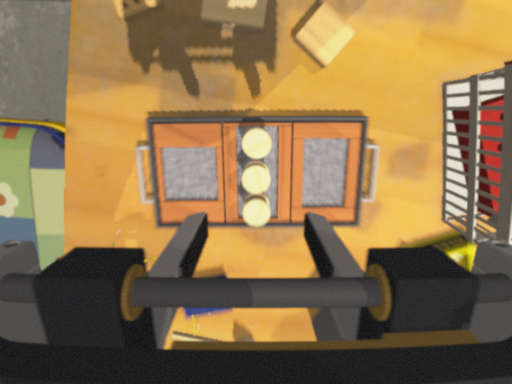

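All three spools stand in a row at (256,143), (256,179) and (256,211), the new one centred in the gap and the outer two unmoved. On to the jig at about (0.416,-0.361), yaw about 22°.

>>> jog_arm --rows '[[[0.0304,-0.0196,0],0,0.08],[[0.0304,-0.0196,0],0,0.08],[[0.0304,-0.0196,0],0,0.08],[[0.0304,-0.0196,0],0,0.08],[[0.0304,-0.0196,0],0,0.08],[[0.0304,-0.0196,0],0,0.08],[[0.0304,-0.0196,0],0,0.08],[[0,0,0],6.6,0.08],[[0,0,0],6.6,0.08],[[0,0,0],6.6,0.08],[[0,0,0],6.6,0.08],[[0,0,0],6.6,0.08]]'

```text
time_s: 9.53
ee_pos: [0.4161, -0.3609, 0.186]
eef_rot: [3.141, -0.002, 2.652]
force: [-0.6, -0.3, 0.2]
grip_width: 0.0802
grip_force: 0.0
```

>>> jog_arm --rows '[[[0,0,0],6.6,0.08],[[0,0,0],6.6,0.08],[[0,0,0],6.6,0.08],[[0,0,0],6.6,0.08],[[0,0,0],6.6,0.08],[[0,0,0],6.6,0.08],[[0,0,0],0,0.08],[[0,0,0],0,0.08]]'

```text
time_s: 10.2
ee_pos: [0.4163, -0.3609, 0.1865]
eef_rot: [-3.141, -0.001, 1.971]
force: [0.5, 0.6, 0.5]
grip_width: 0.0801
grip_force: 0.0
```

Run:
```python
from h import *
c=shot('wrist');save(c,'w4');T=tool();o=get_obs();print(o['ee_pos'],o['eef_rot'],o['qpos'],'tooly',np.degrees(np.arctan2(T[1,1],T[0,1])))
Q,r,ci,z=comp(c,.014,.026,(.416,-.361),.045); print(len(Q),r,np.median(z),rel([*r[0],.008],T))
Q,r,ci,z=comp(c,.020,.032,(.430,-.247),.05); print('sand',len(Q),r)
```

```text
[ 0.4164 -0.3609  0.1867] [-3.1411 -0.0011  1.9713] [-0.7807  0.3186  1.5412 -0.      1.283  -1.1812] tooly 22.946974554275542
1546 ((0.4160185158252716, -0.3611179292201996), (0.04992546886205673, 0.04883158579468727), 22.759218215942383) 0.019887713513837585 [-0.0002 -0.0003  0.1787]
sand 1880 ((0.42965513467788696, -0.24658271670341492), (0.06966526806354523, 0.03563004732131958), 88.02140045166016)
```

View pics/w4.png

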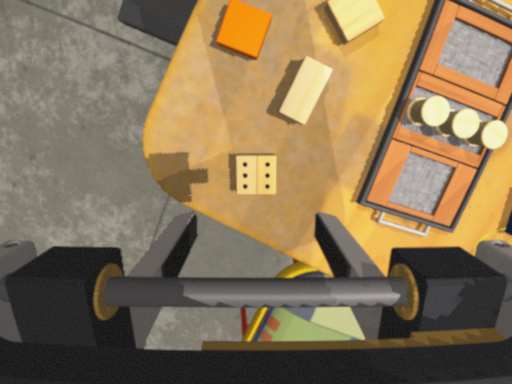

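The jig with its six holes is at (257,174), square to the fingers. Grasping it.

>>> jog_arm --rows '[[[0,0,0.02],0,0.08],[[0,0,0.035],0,0.08],[[0,0,0.035],0,0.08],[[0,0,0.035],0,0.08],[[0,0,0.03],0,0.08],[[0,0,0.015],0,0.08],[[0,0,0.008],0,0.07],[[0,0,0],0,0.06],[[0,0,0],0,0.04],[[0,0,0],0,0.04],[[0,0,0],0,0.04],[[0,0,0],0,0.04]]' --squeeze 20

```text
time_s: 11.25
ee_pos: [0.4171, -0.3616, 0.0108]
eef_rot: [3.141, 0.002, 1.968]
force: [-0.3, 0.2, 6.6]
grip_width: 0.0497
grip_force: 20.0
```

>>> jog_arm --rows '[[[0,0,0],0,0.04],[[0,0,0],0,0.04],[[0,0,-0.01],0,0.04],[[0,0,-0.03],0,0.04],[[0,0,-0.04],0,0.04],[[0,0,-0.03],0,0.04],[[0,0,-0.01],0,0.04],[[0,0,0],0,0.04]]'

```text
time_s: 11.92
ee_pos: [0.4174, -0.3619, 0.1328]
eef_rot: [3.14, 0.005, 1.967]
force: [0.2, -0.5, -0.7]
grip_width: 0.0498
grip_force: 20.0
```

>>> jog_arm --rows '[[[-0.0016,0.027,0],0,0.04],[[-0.002,0.032,0],0,0.04],[[-0.002,0.032,0],0,0.04],[[-0.002,0.032,0],0,0.04],[[-0.002,0.032,0],0,0.04],[[-0.002,0.032,0],0,0.04],[[-0.002,0.0318,0],0,0.04],[[0,0,0],5.8,0.04],[[0,0,0],5.8,0.04],[[0,0,0],5.8,0.04],[[0,0,0],0,0.04],[[0,0,0],0,0.04]]'

```text
time_s: 12.92
ee_pos: [0.6232, -0.289, 0.1279]
eef_rot: [-3.14, -0.001, 1.667]
force: [-0.2, -0.2, -0.3]
grip_width: 0.0498
grip_force: 20.0
```

Run:
```python
from h import *
c=shot('wrist');save(c,'w5');T=tool();o=get_obs();print(o['ee_pos'],o['eef_rot'],o['qpos'],'tooly',np.degrees(np.arctan2(T[1,1],T[0,1])))
P=cloud(c);q=(P-T[:3,3])@T[:3,:3]
m=(q[...,2]>-.018)&(q[...,2]<.003)&(abs(q[...,0])<.035)&(abs(q[...,1])<.0235)
a=q[m];r=cv2.minAreaRect(a[:,:2].astype(np.float32));pl=np.linalg.lstsq(np.c_[a[:,:2],np.ones(len(a))],a[:,2],rcond=None)[0]
print('held',len(a),r,'plane',pl)
print('nest rel',rel([.6245,-.290,.016],T))
```

```text
[ 0.6232 -0.2891  0.1282] [-3.1401 -0.0009  1.6669] [-0.4876  0.6728  1.1568 -0.      1.3137 -0.5837] tooly 5.5087116384182675
held 5505 ((0.0005175266414880753, 4.246830940246582e-07), (0.05031684786081314, 0.04698650538921356), 0.0032129071187227964) plane [ 0.0348  0.0019 -0.0085]
nest rel [-0.0011  0.0014  0.1122]
```

View pics/w5.png

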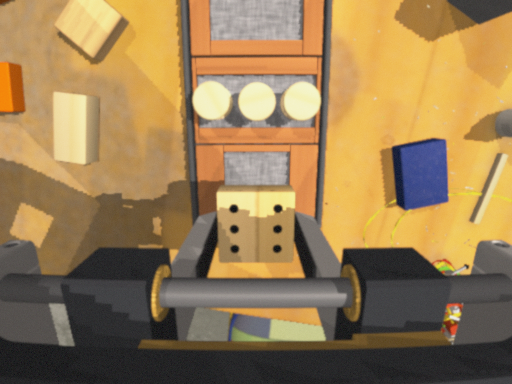

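The jig is held square and level over the nest, within 2 mm of its centre. Lowering.

>>> jog_arm --rows '[[[-0.001,0.001,0.02],0,0.04],[[0,0,0.03],0,0.04],[[0,0,0.025],0,0.04],[[0,0,0.015],0,0.04],[[0,0,0.01],0,0.04],[[0,0,0.005],0,0.04],[[0,0,0.003],0,0.04],[[0,0,0],0,0.04],[[0,0,0],0,0.04]]'

```text
time_s: 13.72
ee_pos: [0.6252, -0.2904, 0.0225]
eef_rot: [3.14, 0.001, 1.664]
force: [0.7, 0.8, -0.0]
grip_width: 0.0493
grip_force: 20.0
```

>>> jog_arm --rows '[[[0,0,0.002],0,0.04],[[0,0,0.0025],0,0.04],[[0,0,0],0,0.04],[[0,0,0],0,0.04]]'

```text
time_s: 14.05
ee_pos: [0.6247, -0.2901, 0.017]
eef_rot: [3.142, 0.0, 1.664]
force: [0.2, 0.2, -0.7]
grip_width: 0.0499
grip_force: 20.0
```

>>> jog_arm --rows '[[[0,0,0.0007],0,0.045],[[0,0,0],0,0.052],[[0,0,0],0,0.056],[[0,0,0],0,0.062],[[0,0,0],0,0.066],[[0,0,0],0,0.066],[[0,0,-0.02],0,0.066],[[0,0,-0.03],0,0.066],[[0,0,-0.035],0,0.066],[[0,0,-0.035],0,0.066],[[0,0,-0.03],0,0.07],[[0,0,0],0,0.07]]'

```text
time_s: 15.05
ee_pos: [0.6266, -0.2911, 0.1738]
eef_rot: [3.133, 0.006, 1.663]
force: [-0.1, -0.2, 0.7]
grip_width: 0.0698
grip_force: 0.0
```

>>> jog_arm --rows '[[[0.0104,-0.032,0],0,0.07],[[0.0104,-0.032,0],0,0.07],[[0.0104,-0.032,0],0,0.07],[[0.0104,-0.032,0],0,0.07],[[0.0104,-0.032,0],0,0.07],[[0.0104,-0.032,0],0,0.07],[[0,0,0],3.7,0.07],[[0,0,0],3.7,0.07],[[0,0,0],0,0.07],[[0,0,0],0,0.07]]'

```text
time_s: 15.88
ee_pos: [0.4278, -0.2458, 0.1661]
eef_rot: [-3.142, -0.0, 1.536]
force: [-1.0, 0.2, 0.0]
grip_width: 0.0695
grip_force: 0.0
```

Run:
```python
from h import *
c=shot('wrist');T=tool();o=get_obs();print(o['ee_pos'],o['eef_rot'],o['qpos'],'tooly',np.degrees(np.arctan2(T[1,1],T[0,1])))
Q,r,ci,z=comp(c,.020,.032,(.430,-.247),.05); print('sand',len(Q),r,np.median(z),rel([*r[0],.011],T))
s=shot('side');save(s,'side2')
Q,r,ci,z=comp(s,.018,.034,(.6245,-.29),.045); print('jig placed',len(Q),r,np.percentile(z,[5,50,95]))
```

```text
[ 0.4279 -0.2457  0.166 ] [-3.1414 -0.0001  1.5366] [-0.5955  0.2122  1.7268  0.      1.2028 -0.5614] tooly -1.9576707873159274
sand 1737 ((0.429708331823349, -0.2462739199399948), (0.06986634433269501, 0.03457675874233246), 86.39798736572266) 0.025784665098362247 [-0.0005  0.0019  0.155 ]
jig placed 509 ((0.6249123811721802, -0.28914394974708557), (0.050531670451164246, 0.052138328552246094), 5.571422576904297) [0.02   0.0267 0.0285]
```

View pics/side2.png

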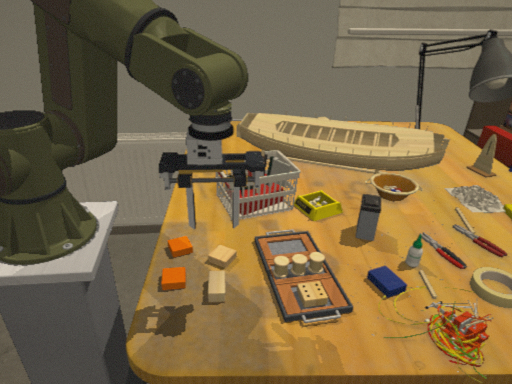

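The jig sits flat in its nest at (313,293) and the rack spools are intact. Orange blanks stand close to the sanding block, so I'll descend with a narrow opening.

>>> jog_arm --rows '[[[0,0.002,0],0,0.05],[[0,0,0.02],0,0.05],[[0,0,0.03],0,0.05],[[0,0,0.035],0,0.05],[[0,0,0.03],0,0.05],[[0,0,0.025],0,0.05],[[0,0,0.015],0,0.05],[[0,0,0],0,0.05],[[0,0,0],0,0.03],[[0,0,0],0,0.03],[[0,0,0],0,0.03],[[0,0,0],0,0.03]]'

```text
time_s: 16.98
ee_pos: [0.4305, -0.2463, 0.0125]
eef_rot: [3.14, 0.001, 1.534]
force: [-0.5, -0.6, 4.4]
grip_width: 0.0347
grip_force: 20.0
```

>>> jog_arm --rows '[[[0,0,0],0,0.025],[[0,0,-0.01],0,0.025],[[0,0,-0.03],0,0.025],[[0,0,-0.035],0,0.025],[[0,0,-0.035],0,0.025],[[0,0,-0.02],0,0.025],[[0,0,0],0,0.025]]'

```text
time_s: 17.57
ee_pos: [0.4313, -0.2468, 0.1466]
eef_rot: [3.135, 0.004, 1.534]
force: [-0.1, 0.4, 0.3]
grip_width: 0.0347
grip_force: 20.0
```

>>> jog_arm --rows '[[[0.0226,0.0284,0],0,0.025],[[0.0226,0.0284,0],0,0.025],[[0.0226,0.0284,0],0,0.025],[[0.0226,0.0284,0],0,0.025],[[0.0226,0.0284,0],0,0.025],[[0.0226,0.0284,0],0,0.025],[[0,0,0],6.9,0.025],[[0,0,0],6.9,0.025],[[0,0,0],6.9,0.025],[[0,0,0],6.9,0.025],[[0,0,0],6.9,0.025],[[0,0,0],6.9,0.025]]'

```text
time_s: 18.57
ee_pos: [0.6046, -0.1164, 0.1408]
eef_rot: [-3.141, 0.001, 0.806]
force: [0.6, 0.5, -0.4]
grip_width: 0.0346
grip_force: 20.0
```

>>> jog_arm --rows '[[[0,0,0],6.9,0.025],[[0,0,0],6.9,0.025],[[0,0,0],6.9,0.025],[[0,0,0],6.9,0.025],[[0,0,0],6.9,0.025],[[0,0,0],6.7,0.025],[[0,0,0],0,0.025],[[0,0,0],0,0.025]]'

```text
time_s: 19.23
ee_pos: [0.6048, -0.1164, 0.1409]
eef_rot: [-3.141, 0.001, 0.096]
force: [-0.4, -0.2, -1.3]
grip_width: 0.0344
grip_force: 20.0
```

Run:
```python
from h import *
c=shot('wrist');save(c,'w6');T=tool();o=get_obs();print(o['ee_pos'],o['eef_rot'],o['qpos'],'tooly',np.degrees(np.arctan2(T[1,1],T[0,1])))
P=cloud(c);q=(P-T[:3,3])@T[:3,:3]
m=(q[...,2]>-.022)&(q[...,2]<-.006)&(abs(q[...,0])<.05)&(abs(q[...,1])<.0165)
a=q[m];r=cv2.minAreaRect(a[:,:2].astype(np.float32));pl=np.linalg.lstsq(np.c_[a[:,:2],np.ones(len(a))],a[:,2],rcond=None)[0]
print('held',len(a),r,'plane',pl,a.min(0),a.max(0))
m=(q[...,2]>-.022)&(q[...,2]<-.006)&(abs(q[...,0])<.05)&(abs(q[...,1])<.02)&(q[...,0]<-.015)|(q[...,2]>-.022)&(q[...,2]<-.006)&(abs(q[...,0])<.05)&(abs(q[...,1])<.02)&(q[...,0]>.015)
print('yaw',cv2.minAreaRect(q[m][:,:2].astype(np.float32)))
print('nest rel',rel([.6065,-.1175,.018],T))
```

```text
[ 0.6048 -0.1165  0.141 ] [-3.1414  0.0005  0.0969] [-0.2497  0.5015  1.394   0.      1.2467  1.2242] tooly -84.44776996422088
held 5322 ((0.0012046769261360168, 1.9181519746780396e-05), (0.0687536969780922, 0.032972365617752075), 0.05021096020936966) plane [ 0.0077 -0.0017 -0.0131] [-0.0332 -0.0165 -0.015 ] [ 0.0356  0.0165 -0.0061]
yaw ((0.0011872239410877228, 0.0007084030658006668), (0.06867615133523941, 0.035239171236753464), 0.3866749107837677)
nest rel [0.0016 0.0012 0.123 ]
```

View pics/w6.png

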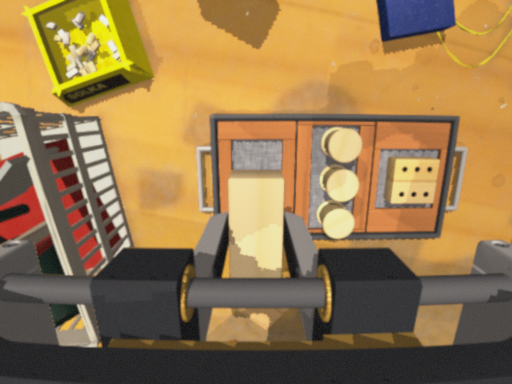

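The block is level and aligned over the oblong pocket, with the jig and three spools as placed. Lowering.

>>> jog_arm --rows '[[[0.0005,0.001,0.02],0,0.025],[[0,0,0.035],0,0.025],[[0,0,0.03],0,0.025],[[0,0,0.015],0,0.025],[[0,0,0.01],0,0.025],[[0,0,0.006],0,0.025],[[0,0,0.003],0,0.025],[[0,0,0],0,0.025],[[0,0,0],0,0.025]]'

```text
time_s: 20.03
ee_pos: [0.6062, -0.1176, 0.0233]
eef_rot: [3.141, -0.001, 0.093]
force: [0.7, 0.1, -0.3]
grip_width: 0.0348
grip_force: 20.0
```

>>> jog_arm --rows '[[[0,0,0.002],0,0.025],[[0,0,0.002],0,0.025],[[0,0,0.0005],0,0.025],[[0,0,0],0,0.032],[[0,0,0],0,0.038],[[0,0,0],0,0.044],[[0,0,0],0,0.05],[[0,0,0],0,0.05],[[0,0,-0.02],0,0.05],[[0,0,-0.035],0,0.05],[[0,0,-0.04],0,0.05],[[0,0,-0.04],0,0.05]]'

```text
time_s: 21.03
ee_pos: [0.6051, -0.1174, 0.154]
eef_rot: [-3.141, 0.001, 0.093]
force: [0.3, -0.1, 0.5]
grip_width: 0.05
grip_force: 0.0
```

>>> jog_arm --rows '[[[0,0,-0.03],0,0.06],[[0,0,0],0,0.06],[[0,0,0],0,0.06],[[0,0,0],0,0.06]]'

```text
time_s: 21.37
ee_pos: [0.6052, -0.1174, 0.1816]
eef_rot: [-3.141, 0.001, 0.093]
force: [-1.1, 0.8, -1.1]
grip_width: 0.0599
grip_force: 0.0
```

Run:
```python
from h import *
c=shot('wrist');save(c,'w7')
for n,nn,zz,rr in [('sand',(.6065,-.1175),(.025,.040),.045),('jig',(.6245,-.29),(.02,.034),.045),('s1',(.574,-.209),(.036,.048),.021),('s',(.6155,-.205),(.036,.048),.021),('s2',(.656,-.202),(.036,.048),.021),('blank',(.447,-.142),(.014,.026),.045)]:
    Q,r,ci,z=comp(c,*zz,nn,rr); print(n,len(Q),*( (r,np.percentile(z,[3,50,97])) if len(Q) else ()))
```

```text
sand 1659 ((0.60724276304245, -0.11815999448299408), (0.06906645745038986, 0.034340787678956985), 6.059424877166748) [0.0301 0.0317 0.0332]
jig 1598 ((0.6251522302627563, -0.29037439823150635), (0.04871582239866257, 0.05110738053917885), 5.805634498596191) [0.0227 0.0259 0.0274]
s1 560 ((0.5756735801696777, -0.20978568494319916), (0.034788940101861954, 0.029773959890007973), 55.825927734375) [0.0404 0.0418 0.0432]
s 660 ((0.615364670753479, -0.2053525447845459), (0.03411544859409332, 0.03289478272199631), 35.40306091308594) [0.0402 0.0418 0.043 ]
s2 679 ((0.6562304496765137, -0.20100617408752441), (0.032702431082725525, 0.032152287662029266), 5.7906718254089355) [0.0404 0.0418 0.0432]
blank 201 ((0.44994693994522095, -0.14832010865211487), (0.0637006014585495, 0.03572032228112221), 28.1954345703125) [0.0148 0.0194 0.021 ]
```

View pics/w7.png

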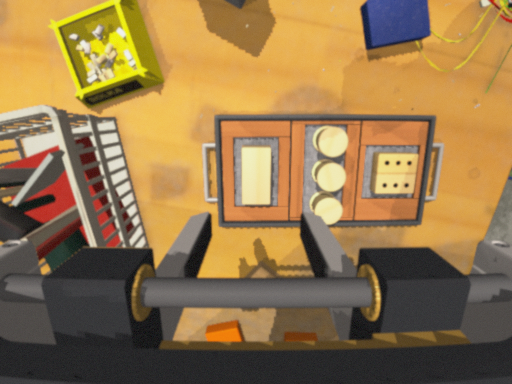

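All is in place: sanding block (256,175), spools (330,140–207) and jig (396,173), each flat at the expected height and clear of the gripper. Handing in.

```bash
python3 -c "
from station import *
print(hand_in())"
```

```text
the job is handed in; nothing more can be done
None
```

The job is handed in: the spool stands in the rack gap, then the jig and the sanding block were laid flat in their pockets in that order; the rack spools are unmoved and nothing else was touched, in about 21 s, though the station returned no verdict.

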